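# Index a plaster cast to the third stop and hold it there

## Robot

A 7-joint arm with a two-finger parallel gripper is mounted at the origin on a cart in front of the work surface, level with it; the furniture and walls round the work are solid. World frame = base frame: x ahead of the robot, y to its left, z up, the work surface at z = 0. Lengths are in m, angles in rad, forces in N, time in s.
With the tool pointing down it reaches from about 0.425 to 0.875 m from the base axis. Payload 8.4 kg.
Tool frame: the origin (TCP) lies at the very end of the fingers, on their centre line; the grasp point (between the pads) lies 19 mm behind it; z points along the fingers, y is the line along which they close (so a half turn about z gives the same grasp; the last joint's range is limited). The gripper opens to 85 mm and grips with 20 to 120 N. Pads are 22 mm wide; open, the fingers measure 114 mm over their backs; the gripper's body (76 mm by 85 mm) begins 54 mm behind the grasp point. The pads swing forward as they close: fully open they stand 13 mm farther back than shut.
Start: joints at [1.113, 0.333, 0.04, 1.465, -0.013, 1.343, -0.059], TCP at [0.228, -0.609, 0.211] pointing down, gripper open.
Joint ranges: [-2.58, 2.58], [-0.38, 2.09], [-1.3, 1.39], [0.25, 2.4], [-1.5, 4.64], [0.08, 2.09], [-2.65, 2.65]. Speed limits (rad/s): [2.22, 2.22, 2.79, 2.79, 3.14, 3.14, 3.14].

## Interface

Orientations are given as a unit quaternion [x, y, z, w].
In Python, from station import monitor, vision, job gives the robot as it stands. The module is installed in compiled form; this text tells all that it offers.
- The arm moves only by the tool shift_gripper, called after "Call:" by a JSON object that holds its "method" and its "body". Schema: {"type":"object","properties":{"increments":{"type":"array","items":{"type":"number"},"minItems":7,"maxItems":56},"only":{"type":"string"},"quiet":{"type":"boolean"},"lines":{"type":"string"}},"required":["increments"],"additionalProperties":false}. increments is one flat list of numbers that holds 1 to 8 rows one after another, with no inner brackets; each row has 7 numbers: dx, dy, dz in a scale on which 1.0 is 0.8 m, then a rotation vector rx, ry, rz in shares of pi rad (1.0 is pi rad), then the opening from 0.0 (shut) to 1.0 (fully open); each row is the pose to reach, as a shift and turn from the pose commanded when the call began, along the tool's axes at that moment; what a row does not reach only later rows make up. A row lasts 1/8 s, in which the tool goes at most 0.0625 m and 0.188 rad, less where a joint would pass 70% of its speed; a pose out of reach is approached as far as the arm can. The fingers move at their own pace and stop on an object; the grip force is fixed at half the most. Time passes only in rows, so rows that do not move let the fingers close. The tool returns the time, the measured TCP pose, the force, the opening and the grip force at its end. only (a regular expression) keeps the lines of the reply that match it, lines (a string "A,B") keeps lines A to B, and quiet returns only ok. A shift or turn number past 1, either way, is cut back to 1. Input that does not fit is refused with a message, and nothing moves.
- monitor.get_obs(): the state, without advancing time (a new reading comes with each control period).
- vision.capture(name): name is "side" or "top"; returns a dict with "pixels" (420x560x3 uint8, blue, green, red), "depth" (420x560 float32, m along the optical axis (not along the pixel's ray), 0 where there is no reading), "fx", "fy", "cx", "cy" (pixels), "position" and "orientation" of the camera in the world. Camera axes: x right, y down, z forward; pixel columns grow to the right and rows downward; lengths in m; the calibration is good to about 2 mm. A picture is of the moment at which its call begins.
- job.close_job(): hands the job in; it is judged then, once.
The state is a dict: "time_s": time; "qpos": joint angles; "joint_vel": joint speeds; "tau": joint torques, N m; "position": TCP position; "orientation": TCP orientation; "wrist_force": force on the tool from outside, world axes, zero at the start; "wrist_torque": the same for the moment, N m; "grip_width": opening from 0.0 (shut) to 1.0 (fully open); "gripper_force": force on a finger pad.
Only numpy, scipy, OpenCV 4.12 (cv2) and the standard library are available. Lean on these libraries where they do the work, as an engineer would, in place of code of your own. Each camera call takes 0.05 s, during which the arm holds its last target. There are 200 camera calls.

## Task

Set the plaster cast down upright in the rectangular nest of the indexing fixture and let go of it, with the knob still in its home notch. Then take the knob and turn it clockwise (seen from above), counting the clicks, to the third stop and not past it, and finish while still gripping the knob there so that the plate stays steady for the cut. Leave the jar, the bottle and the marker where they are.

Things in the scene. Friction and masses are not known exactly. Their poses are not given: they have to be found in the camera images.
- plaster_cast: pale plaster jaw cast, teeth up, loose, 0.12 to 0.24 kg, left of the fixture; 57 mm along x, 71 along y, 49 high, origin at the centre of its underside, z up. Solid part to grip: a block from x -25 to +28 mm, y -35 to +35 mm, z 0 to 37 mm (the teeth above are not solid). Grip it across its x, 10 to 35 mm above its underside.
- index_base: low grey fixture fixed to the bench, 130 mm along its x, 290 mm along y, top 38 mm above the bench; origin at the centre of its underside, z up. A round metal table (centre y = +75 mm) carries the nest, the black knob is at y = -75 mm; both axes upright, geared 1:1: the table turns with the knob, same angle, same direction.
- nest (a point): centre of the nest's floor, on the round table (112 mm across), 50 mm above the bench, z up. Four steel ribs, 6 mm high above this floor, leave a rectangle 63 mm along the point's x and 79 mm along its y. The cast fits with its x along the nest's x, either way round. The point turns with the table.
- knob_grip (a point): point on the knob's axis at mid height of its grip bar, 65 mm above the bench. The bar is 12 mm thick along the point's x, 48 mm long along y, from 17 mm below to 13 mm above this point; under it a collar, 54 mm across. Pinch it across x. A white pointer marks the -y end; six black lines round it mark home (thick) and, clockwise, stops 1 to 5. Turns with the knob; at home parallel to index_base.
- index_knob (a joint): knob angle, rad: 0 in the home notch, where it starts; grows clockwise seen from above. Stops (notches) every 24 degrees: first 0.419, second 0.838, third 1.257, then 1.676 and 2.094, an end stop just beyond. Between notches it resists with up to about 0.07 N m, then pulls into the next notch; let go between notches it falls into the nearer one (from exactly midway it may rest).
- bur_jar: clear jar of burs, 45 mm across, 40 mm high, origin at the centre of its underside; bystander, behind and left of the fixture
- amber_bottle: small brown bottle, 40 mm across, 95 mm high, origin at the centre of its underside; bystander right of the fixture
- marker: marker pen lying on the bench, 131 mm long along its y, 13 mm thick, origin at the centre of its underside; bystander, front right
There are look-alikes about, which are no part of the job. What is shaped like the plaster_cast but pink is not meant.

How it is judged:
By the outcome, as a careful person would: the job done as asked, in the order asked, and still so for the second after the job is handed in, while the arm keeps its last pose, push and grip.
It also fails if it takes over 45 s, if anything falls off the work surface, if the arm or the gripper's body presses on something with over 40 N, if the wrist force passes 120 N, or if a joint passes its speed limit or range.

## Working session

There is one attempt and no reset: what is moved stays moved. The work goes in short steps, Python scripts to look and compute and a tool call to move; the robot and the scene stay as the last step left them, time stands still between calls to the robot, and variables do not carry over. Pictures are saved under pics/ and viewed, at most 10 in all, crops included, and the job is handed in when it is done.

```bash
mkdir -p pics; cat > h.py <<'E'
import numpy as np, cv2
from scipy.spatial.transform import Rotation as R
from station import monitor, vision, job
def cap(n,save=None):
    c=vision.capture(n)
    if save: cv2.imwrite('pics/'+save,c['pixels'])
    np.savez('/tmp/%s.npz'%n,**{k:np.array(v) for k,v in c.items()})
    return c
def cloud(c):
    v,u=np.mgrid[:420,:560]; d=c['depth']
    P=np.stack([(u-c['cx'])/c['fx']*d,(v-c['cy'])/c['fy']*d,d],-1)
    return P@R.from_quat(c['orientation']).as_matrix().T+c['position']
def ray(c,u,v,z):
    r=R.from_quat(c['orientation']).as_matrix()@np.array([(u-c['cx'])/c['fx'],(v-c['cy'])/c['fy'],1])
    p=np.array(c['position']); return p+r*(z-p[2])/r[2]
E
python3 - <<'E'
from h import *
o=monitor.get_obs(); print(o)
for n in('top','side'):
    c=cap(n,n+'1.png'); print(n,c['position'],R.from_quat(c['orientation']).as_matrix().round(3).tolist(),c['fx'])
E
```

```text
{'time_s': 0.0, 'qpos': array([ 1.11276903,  0.33394886,  0.03988345,  1.46625348, -0.01338389,
        1.34330495, -0.05845223]), 'joint_vel': array([-6.94902985e-04,  3.14601685e-04, -4.59453032e-04,  2.52370128e-04,
        3.99791914e-05, -1.03919525e-03, -5.40126136e-04]), 'tau': array([ 9.71916488e-04, -6.58546400e+01,  1.36585046e+00, -4.05543244e+01,
        1.66235195e-02,  1.29901862e-02,  6.38462680e-06]), 'position': array([ 0.22805525, -0.60816386,  0.2104056 ]), 'orientation': array([ 9.83945905e-01,  1.78465054e-01, -2.11571031e-04, -7.96800738e-04]), 'wrist_force': array([-0.24615729, -1.1532196 , -0.89330197]), 'wrist_torque': array([-0.01526059, -0.03793957, -0.04177192]), 'gripper_force': 0.0, 'grip_width': 1.0031852513976407}
top [ 0.2104825  -0.02802909  1.52476288] [[-0.024, -0.972, 0.232], [-1.0, 0.022, -0.013], [0.007, -0.232, -0.973]] 542.6561118824869
side [0.98456643 1.03620395 0.83486278] [[-0.916, 0.234, -0.327], [0.401, 0.505, -0.764], [-0.013, -0.831, -0.556]] 508.8366371509684
```

View pics/top1.png

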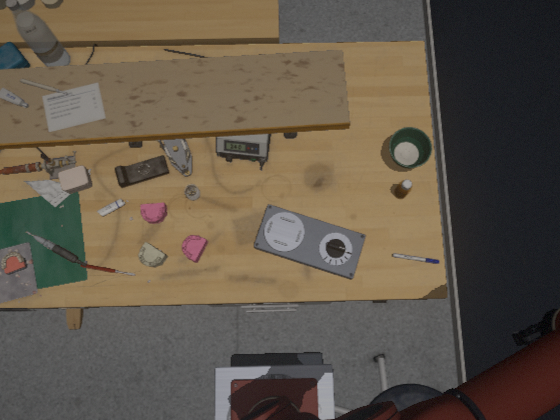

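View pics/side1.png

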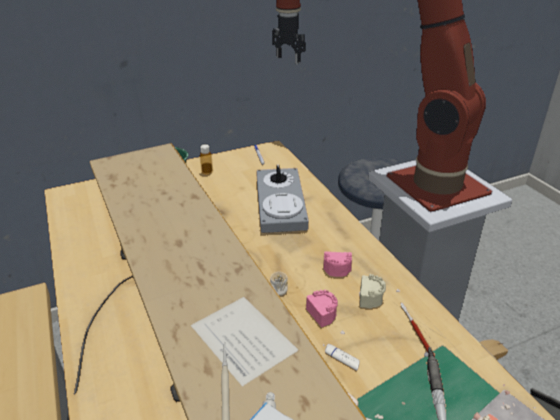

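The top view shows the cream cast at (152,255), with pink look-alikes at (153,212) and (193,247). The fixture's table is at (284,231) and its knob at (336,248). A raised shelf runs along rows 55-145.

```bash
cat > m1.py <<'E'
from h import *
c=dict(np.load('/tmp/top.npz')); s=dict(np.load('/tmp/side.npz'))
P=cloud(c); im=c['pixels']; S=cloud(s)
print('shelf z',P[95,200],'front edge',P[140,200],P[135,330])
hsv=cv2.cvtColor(im,cv2.COLOR_BGR2HSV)
def rect(pts):
    r=cv2.minAreaRect(pts.astype(np.float32)); return np.round(r[0],4),np.round(r[1],4),round(r[2],2)
# cast: points z>15mm in the region, both views
for nm,Q in(('top',P),('side',S)):
    a=(np.abs(Q[...,2]-.032)<.02)
    win=Q[a]; ctr=P[255,152]
    q=win[(np.hypot(*(win[:,:2]-ctr[:2]).T)<.055)]
    print(nm,'cast',ctr,len(q),rect(q[:,:2]),q[:,2].max())
    f0=P[240,310]; g=Q[(np.abs(Q[...,2]-.038)<.006)&(np.hypot(Q[...,0]-f0[0],Q[...,1]-f0[1])<.18)]
    print(nm,'fixture',len(g),rect(g[:,:2]),np.median(g[:,2]))
big=np.hstack([cv2.resize(im[225:285,122:182],(400,400),interpolation=2),cv2.resize(im[200:280,250:330+40][:, :80],(400,400),interpolation=2)])
big2=np.hstack([cv2.resize(im[225:275,310:360],(400,400),interpolation=2),cv2.resize(s['pixels'][150:240,245:335],(400,400),interpolation=2)])
cv2.imwrite('pics/z1.png',cv2.resize(np.vstack([big,big2]),(600,600)))
E
python3 m1.py
```

```text
shelf z [0.84530534 0.17567104 0.20954205] front edge [ 0.80153583  0.20642854 -0.00130719] [ 0.80918509 -0.18212816 -0.00141683]
top cast [0.45242141 0.32894239 0.03522834] 459 (array([0.4505, 0.3343]), array([0.0688, 0.055 ]), 55.35) 0.0512625148780097
top fixture 3057 (array([ 0.4831, -0.109 ]), array([0.2899, 0.1312]), 70.61) 0.0375908092181616
side cast [0.45242141 0.32894239 0.03522834] 646 (array([0.4552, 0.3385]), array([0.0704, 0.0543]), 55.9) 0.05130850005308807
side fixture 1544 (array([ 0.4867, -0.1074]), array([0.3007, 0.1298]), 70.69) 0.038671664387719795
```

View pics/z1.png

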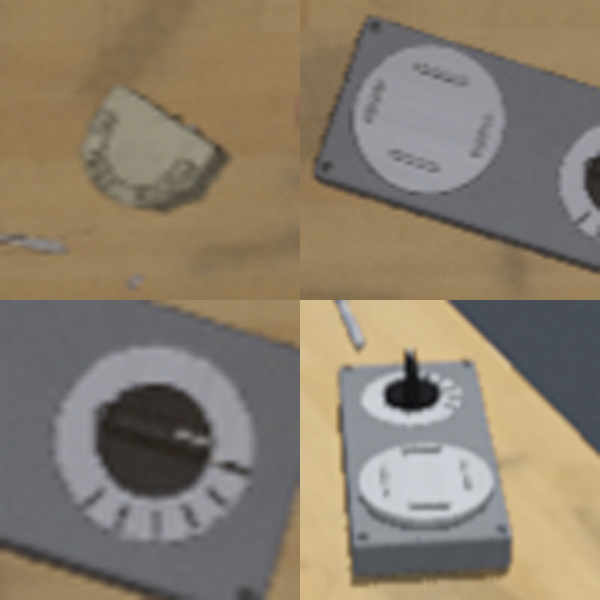

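The zooms confirm that the cast's flat back faces up-right, that the knob pointer sits on the thick home line, and that the ribs are aligned with the base. Next I refine the nest and knob centres and work out the first moves.

```bash
cat >> h.py <<'E'
def go(x,y,z,yaw):
    "shift in tool axes and rz to bring TCP to xyz with tool y at yaw deg (tool down)"
    o=monitor.get_obs(); T=R.from_quat(o['orientation']); p=o['position']
    a=np.radians(yaw); Y=np.array([np.cos(a),np.sin(a),0]); Z=np.array([0,0,-1.]); X=np.cross(Y,Z)
    G=R.from_matrix(np.stack([X,Y,Z],1))
    print('d',T.inv().apply(np.array([x,y,z])-p).round(4),'rot',(T.inv()*G).as_rotvec().round(4))
def st():
    o=monitor.get_obs(); Y=R.from_quat(o['orientation']).as_matrix()[:,1]
    print('t',round(o['time_s'],2),'p',o['position'].round(4),'yaw',np.degrees(np.arctan2(Y[1],Y[0])).round(2),'F',np.round(o['wrist_force'],1),'T',np.round(o['wrist_torque'],2),'w',round(o['grip_width'],3),'g',o['gripper_force'],'q',o['qpos'].round(2))
E
python3 - <<'E'
from h import *
for n in('top','side'):
    c=dict(np.load(f'/tmp/{n}.npz')); Q=cloud(c)
    for nm,ctr,lo,hi,r in(('table',(.51,-.0375),.046,.0535,.07),('knobbar',(.46,-.179),.06,.085,.05)):
        d=np.hypot(Q[...,0]-ctr[0],Q[...,1]-ctr[1]); g=Q[(d<r)&(Q[...,2]>lo)&(Q[...,2]<hi)]
        if len(g)>4: print(n,nm,len(g),cv2.minAreaRect(g[:,:2].astype(np.float32)),cv2.minEnclosingCircle(g[:,:2].astype(np.float32)),g[:,2].max())
st(); go(.52,-.15,.2,-52); go(.453,.336,.12,-34.6)
E
```

```text
top table 909 ((0.5079894065856934, -0.038229815661907196), (0.10995308309793472, 0.10983356088399887), 25.47463607788086) ((0.5087133049964905, -0.0335814543068409), 0.060250960290431976) 0.05349346503213526
top knobbar 93 ((0.4585423469543457, -0.17957891523838043), (0.04761265590786934, 0.013157317414879799), 70.1062240600586) ((0.45551377534866333, -0.17848294973373413), 0.023908419534564018) 0.0848249915440824
side table 646 ((0.5107841491699219, -0.03567767143249512), (0.1149357259273529, 0.10939736664295197), 58.542362213134766) ((0.5124990940093994, -0.036867350339889526), 0.05958789214491844) 0.0534382221243731
side knobbar 55 ((0.46281179785728455, -0.17596226930618286), (0.051649369299411774, 0.01209791749715805), 67.68121337890625) ((0.46565210819244385, -0.17712825536727905), 0.026033245027065277) 0.08076909172810132
t 0.1 p [ 0.228  -0.6082  0.2105] yaw -69.45 F [ 0.5 -0.4  0.2] T [-0.    0.02  0.02] w 1.001 g 0.0 q [ 1.11  0.33  0.04  1.47 -0.01  1.34 -0.06]
d [ 0.4343 -0.3265  0.0109] rot [-1.500e-03 -1.000e-04 -3.045e-01]
d [ 0.5421 -0.805   0.0916] rot [-1.500e-03 -3.000e-04 -6.082e-01]
```

Careful with the scale: shifts go in shares of 0.8 m and turns go in shares of pi rad. That gives: 0.434 m / 0.8 = 0.5425, -0.326 m / 0.8 = -0.4075, -0.305 rad / 3.1416 = -0.0971.

Call:
{"method": "shift_gripper", "body": {"increments": [0.5425, -0.4075, 0.0125, 0, 0, -0.0971, 1, 0.5425, -0.4075, 0.0125, 0, 0, -0.0971, 1, 0.5425, -0.4075, 0.0125, 0, 0, -0.0971, 1, 0.5425, -0.4075, 0.0125, 0, 0, -0.0971, 1, 0.5425, -0.4075, 0.0125, 0, 0, -0.0971, 1, 0.5425, -0.4075, 0.0125, 0, 0, -0.0971, 1, 0.5425, -0.4075, 0.0125, 0, 0, -0.0971, 1, 0.5425, -0.4075, 0.0125, 0, 0, -0.0971, 1]}}

```text
time_s: 1.1
position: [0.4977, -0.1854, 0.202]
orientation: [0.945, 0.326, -0.0, 0.0]
wrist_force: [0.8, 0.0, 0.5]
grip_width: 1.001
gripper_force: 0.0
```

```bash
python3 -c "
from h import *
st(); go(.453,.336,.12,-34.6)"
```

```text
t 1.1 p [ 0.4977 -0.1854  0.202 ] yaw -51.98 F [0.8 0.  0.5] T [-0.02 -0.03  0.02] w 1.001 g 0.0 q [ 0.61  0.12 -0.36  1.75  0.04  1.28 -0.67]
d [ 0.2859 -0.4383  0.0819] rot [ 1.000e-04  1.000e-04 -3.034e-01]
```

To row units: -0.438 m / 0.8 = -0.5475, 0.286 m / 0.8 = 0.3575, -0.303 rad / 3.1416 = -0.0964.

Call:
{"method": "shift_gripper", "body": {"increments": [0.3575, -0.5475, 0.1025, 0, 0, -0.0964, 1, 0.3575, -0.5475, 0.1025, 0, 0, -0.0964, 1, 0.3575, -0.5475, 0.1025, 0, 0, -0.0964, 1, 0.3575, -0.5475, 0.1025, 0, 0, -0.0964, 1, 0.3575, -0.5475, 0.1025, 0, 0, -0.0964, 1, 0.3575, -0.5475, 0.1025, 0, 0, -0.0964, 1, 0.3575, -0.5475, 0.1025, 0, 0, -0.0964, 1, 0.3575, -0.5475, 0.1025, 0, 0, -0.0964, 1]}}

```text
time_s: 2.1
position: [0.4547, 0.3066, 0.1243]
orientation: [0.886, 0.464, 0.0, 0.0]
wrist_force: [1.3, 0.8, 1.0]
grip_width: 1.0
gripper_force: 0.0
```

Call:
{"method": "shift_gripper", "body": {"increments": [0, 0, 0, 0, 0, 0, 1, 0, 0, 0, 0, 0, 0, 1]}}

```text
time_s: 2.35
position: [0.4548, 0.3047, 0.1242]
orientation: [0.885, 0.465, -0.001, 0.0]
wrist_force: [0.1, -0.5, 0.5]
grip_width: 1.0
gripper_force: 0.0
```

```bash
python3 -c "
from h import *
st(); go(.453,.336,.12,-34.6)"
```

```text
t 2.35 p [0.4548 0.3047 0.1242] yaw -34.58 F [ 0.1 -0.5  0.5] T [-0.05  0.02  0.02] w 1.0 g 0.0 q [ 0.    0.28 -0.78  1.79  0.21  1.16 -1.45]
d [ 0.0248 -0.0193  0.0042] rot [-0.0004  0.0011  0.0003]
```

To row units: 0.03 m / 0.8 = 0.0375, 0.025 m / 0.8 = 0.0313.

Call:
{"method": "shift_gripper", "body": {"increments": [0.0313, -0.0238, 0.0375, 0, 0, 0, 1, 0.0313, -0.0238, 0.0375, 0, 0, 0, 1, 0.0313, -0.0238, 0.0375, 0, 0, 0, 1]}}

```text
time_s: 2.72
position: [0.4544, 0.3348, 0.0951]
orientation: [0.886, 0.464, -0.0, 0.0]
wrist_force: [-0.6, -0.4, -0.5]
grip_width: 0.998
gripper_force: 0.0
```

```bash
python3 -c "
from h import *
st(); go(.453,.336,.008,-34.6)
a=cap('top')['pixels'][215:290,110:210];b=cap('side')['pixels'][220:340,300:460]
cv2.imwrite('pics/g1.png',np.hstack([cv2.resize(a,(400,300),interpolation=2),cv2.resize(b,(400,300),interpolation=2)]))"
```

```text
t 2.73 p [0.4544 0.3348 0.0951] yaw -34.72 F [-0.6 -0.4 -0.5] T [ 0.   -0.03  0.02] w 0.998 g 0.0 q [-0.07  0.35 -0.77  1.78  0.27  1.12 -1.53]
d [ 0.0002 -0.0019  0.087 ] rot [ 0.0007  0.0004 -0.0021]
```

View pics/g1.png

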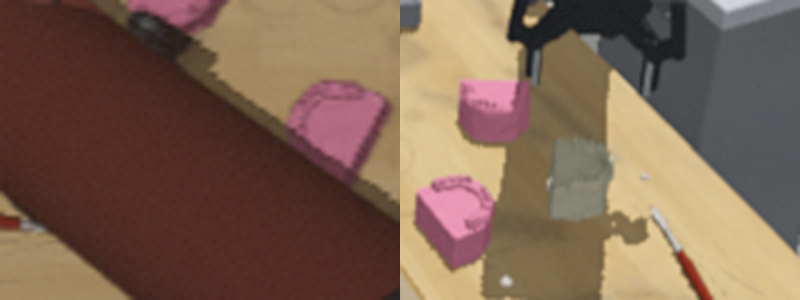

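The side view shows the open fingers straddling the cast from above, at crop positions (532,70) and (650,75), with the cast at (580,180). I go down in two steps.

To row units: 0.087 m / 0.8 = 0.1088, 0.07 m / 0.8 = 0.0875.

Call:
{"method": "shift_gripper", "body": {"increments": [0, -0.0025, 0.0625, 0, 0, 0, 1, 0, -0.0025, 0.0875, 0, 0, 0, 1, 0, -0.0025, 0.1088, 0, 0, 0, 1, 0, -0.0025, 0.1088, 0, 0, 0, 1]}}

```text
time_s: 3.32
position: [0.4518, 0.3372, 0.0073]
orientation: [0.885, 0.465, -0.001, 0.0]
wrist_force: [0.0, -0.4, 1.0]
grip_width: 1.003
gripper_force: 0.0
```

Call:
{"method": "shift_gripper", "body": {"increments": [0, 0, 0, 0, 0, 0, 0.5, 0, 0, 0, 0, 0, 0, 0.3, 0, 0, 0, 0, 0, 0, 0, 0, 0, 0, 0, 0, 0, 0, 0, 0, 0, 0, 0, 0, 0]}}

```text
time_s: 3.95
position: [0.4531, 0.3378, 0.0094]
orientation: [0.885, 0.465, 0.001, 0.0]
wrist_force: [0.5, -3.8, 9.2]
grip_width: 0.547
gripper_force: 59.9
```

```bash
python3 -c "
from h import *
st(); go(.453,.336,.12,-34.6)"
```

```text
t 3.95 p [0.4531 0.3378 0.0094] yaw -34.63 F [ 0.5 -3.8  9.2] T [-0.59  0.08  0.11] w 0.547 g 59.90797569626011 q [-0.12  0.46 -0.73  1.85  0.37  0.97 -1.61]
d [-0.0014  0.0011 -0.1106] rot [ 0.0018 -0.0018 -0.0005]
```

To row units: -0.13 m / 0.8 = -0.1625, -0.08 m / 0.8 = -0.1.

Call:
{"method": "shift_gripper", "body": {"increments": [0, 0, -0.0375, 0, 0, 0, 0, 0, 0, -0.1, 0, 0, 0, 0, 0, 0, -0.1625, 0, 0, 0, 0, 0, 0, -0.1625, 0, 0, 0, 0]}}

```text
time_s: 4.45
position: [0.4537, 0.3395, 0.1422]
orientation: [0.885, 0.465, 0.004, -0.0]
wrist_force: [-0.3, 0.0, -2.7]
grip_width: 0.546
gripper_force: 61.4
```

```bash
python3 -c "
from h import *
st(); go(.5095,-.037,.14,-19.4)
a=cap('top')['pixels'][215:290,110:210];b=cap('side')['pixels'][190:310,300:460]
cv2.imwrite('pics/g2.png',np.hstack([cv2.resize(a,(400,300),interpolation=2),cv2.resize(b,(400,300),interpolation=2)]))"
```

```text
t 4.45 p [0.4537 0.3395 0.1422] yaw -34.61 F [-0.3  0.  -2.7] T [ 0.03 -0.    0.04] w 0.546 g 61.38365016959142 q [-0.05  0.3  -0.8   1.74  0.23  1.19 -1.51]
d [-0.2782  0.2597  0.0012] rot [ 0.0041 -0.0063 -0.2654]
```

View pics/g2.png

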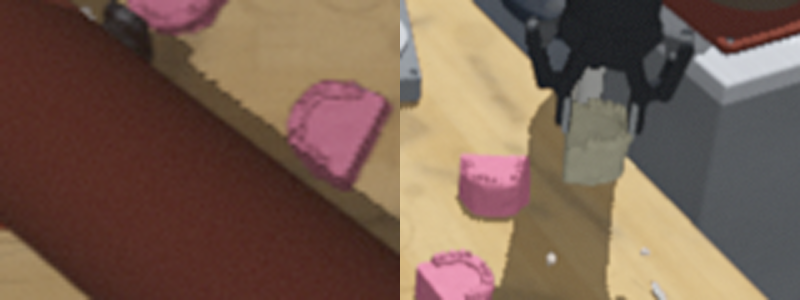

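The cast is held level between the fingers at crop (595,140) in the side view. I carry it over the nest.

To row units: -0.278 m / 0.8 = -0.3475, 0.259 m / 0.8 = 0.3238, -0.265 rad / 3.1416 = -0.0844.

Call:
{"method": "shift_gripper", "body": {"increments": [-0.3475, 0.3238, 0, 0, 0, -0.0844, 0, -0.3475, 0.3238, 0, 0, 0, -0.0844, 0, -0.3475, 0.3238, 0, 0, 0, -0.0844, 0, -0.3475, 0.3238, 0, 0, 0, -0.0844, 0, -0.3475, 0.3238, 0, 0, 0, -0.0844, 0, -0.3475, 0.3238, 0, 0, 0, -0.0844, 0, -0.3475, 0.3238, 0, 0, 0, -0.0844, 0, -0.3475, 0.3238, 0, 0, 0, -0.0844, 0]}}

```text
time_s: 5.55
position: [0.5064, -0.0387, 0.1365]
orientation: [0.817, 0.577, -0.001, -0.001]
wrist_force: [0.1, 0.4, -1.4]
grip_width: 0.545
gripper_force: 61.4
```

Call:
{"method": "shift_gripper", "body": {"increments": [0, 0, 0, 0, 0, 0, 0]}}

```text
time_s: 5.68
position: [0.5067, -0.0363, 0.1372]
orientation: [0.816, 0.579, -0.0, -0.001]
wrist_force: [0.2, -0.2, -1.6]
grip_width: 0.541
gripper_force: 61.4
```

```bash
python3 -c "
from h import *
st(); go(.5097,-.0365,.085,-19.4)"
```

```text
t 5.67 p [ 0.5067 -0.0363  0.1372] yaw -19.28 F [ 0.2 -0.2 -1.6] T [-0.05 -0.    0.01] w 0.541 g 61.42849626776297 q [ 0.57  0.15 -0.63  1.87  0.1   1.15 -0.43]
d [0.0008 0.0029 0.0522] rot [-0.0012 -0.0005  0.0021]
```

To row units: 0.055 m / 0.8 = 0.0688, 0.03 m / 0.8 = 0.0375, 0.002 rad / 3.1416 = 0.0006.

Call:
{"method": "shift_gripper", "body": {"increments": [0.0013, 0.0038, 0.0375, 0, 0, 0.0006, 0, 0.0013, 0.0038, 0.0688, 0, 0, 0.0006, 0, 0.0013, 0.0038, 0.0688, 0, 0, 0.0006, 0, 0.0013, 0.0038, 0.0688, 0, 0, 0.0006, 0]}}

```text
time_s: 6.18
position: [0.5108, -0.0373, 0.0836]
orientation: [0.816, 0.578, 0.0, 0.0]
wrist_force: [0.7, 0.4, -1.7]
grip_width: 0.545
gripper_force: 61.5
```

```bash
python3 - <<'E'
from h import *
st(); go(.5097,-.0365,.06,-19.4)
s=cap('side'); t=cap('top')
S=cloud(s); d=np.hypot(S[...,0]-.51,S[...,1]+.037)
hsv=cv2.cvtColor(s['pixels'],cv2.COLOR_BGR2HSV)
g=S[(d<.06)&(S[...,2]>.064)&(S[...,2]<.15)&(hsv[...,0]>15)&(hsv[...,0]<40)&(hsv[...,1]>25)&(hsv[...,2]>80)]
print(len(g),g[:,2].min(),g[:,2].max(),cv2.minAreaRect(g[:,:2].astype(np.float32)))
b=s['pixels'][150:240,235:355]; a=t['pixels'][190:265,240:340]
cv2.imwrite('pics/g3.png',np.hstack([cv2.resize(a,(400,300),interpolation=2),cv2.resize(b,(400,300),interpolation=2)]))
E
```

```text
t 6.17 p [ 0.5108 -0.0373  0.0836] yaw -19.44 F [ 0.7  0.4 -1.7] T [ 0.02 -0.05  0.07] w 0.545 g 61.48527756216936 q [ 0.55  0.22 -0.62  1.92  0.15  1.04 -0.47]
d [ 0.0004 -0.0013  0.0236] rot [ 0.0007 -0.0005 -0.0007]
421 0.0733029069754828 0.13716221630783032 ((0.5122275352478027, -0.035451315343379974), (0.07579521834850311, 0.04866216331720352), 65.06842041015625)
```

View pics/g3.png

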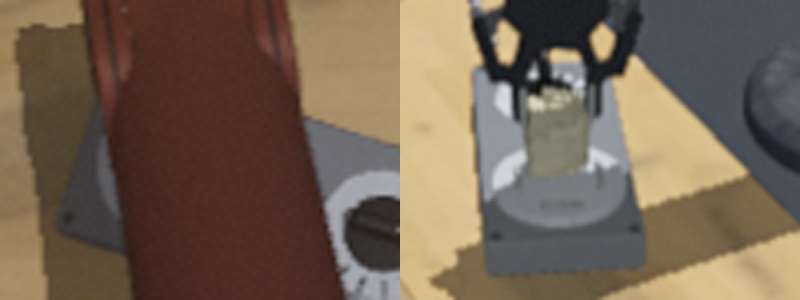

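The cast hangs upright over the nest and the side depth puts it within about 1 mm of centre, so I lower it.

To row units: 0.025 m / 0.8 = 0.0313, 0.024 m / 0.8 = 0.03.

Call:
{"method": "shift_gripper", "body": {"increments": [0, -0.0013, 0.0125, 0, 0, 0, 0, 0, -0.0013, 0.0225, 0, 0, 0, 0, 0, -0.0013, 0.0275, 0, 0, 0, 0, 0, -0.0013, 0.03, 0, 0, 0, 0, 0, -0.0013, 0.0313, 0, 0, 0, 0]}}

```text
time_s: 6.9
position: [0.5091, -0.0382, 0.0591]
orientation: [0.817, 0.577, -0.001, 0.0]
wrist_force: [-13.9, -0.3, 29.9]
grip_width: 0.546
gripper_force: 65.3
```

```bash
python3 -c "
from h import *
st()"
```

```text
t 6.9 p [ 0.5091 -0.0382  0.0591] yaw -19.55 F [-13.9  -0.3  29.9] T [ 0.07  3.03 -0.01] w 0.546 g 65.32929767738096 q [ 0.54  0.25 -0.61  1.95  0.17  1.   -0.49]
```

To row units: -0.001 m / 0.8 = -0.0013.

Call:
{"method": "shift_gripper", "body": {"increments": [0, 0, -0.0013, 0, 0, 0, 0, 0, 0, -0.0013, 0, 0, 0, 0]}}

```text
time_s: 7.15
position: [0.5094, -0.0381, 0.0594]
orientation: [0.817, 0.577, -0.0, 0.0]
wrist_force: [-4.0, 0.5, 9.7]
grip_width: 0.545
gripper_force: 62.9
```

```bash
python3 -c "
from h import *
st()"
```

```text
t 7.15 p [ 0.5094 -0.0381  0.0594] yaw -19.55 F [-4.   0.5  9.7] T [-0.01  1.03 -0.01] w 0.545 g 62.877841636072844 q [ 0.54  0.25 -0.61  1.95  0.17  1.   -0.49]
```

Call:
{"method": "shift_gripper", "body": {"increments": [0, 0, -0.0013, 0, 0, 0, 0.65, 0, 0, -0.0013, 0, 0, 0, 0.75, 0, 0, -0.0013, 0, 0, 0, 0.9, 0, 0, -0.0013, 0, 0, 0, 1, 0, 0, -0.0013, 0, 0, 0, 1]}}

```text
time_s: 7.78
position: [0.5094, -0.0381, 0.0597]
orientation: [0.817, 0.577, 0.0, -0.0]
wrist_force: [0.8, 0.4, 0.1]
grip_width: 0.998
gripper_force: 0.0
```

```bash
python3 -c "
from h import *
st()
s=cap('side'); t=cap('top')
b=s['pixels'][150:240,235:355]
cv2.imwrite('pics/g4.png',cv2.resize(b,(800,600),interpolation=2))"
```

```text
t 7.78 p [ 0.5094 -0.0381  0.0597] yaw -19.54 F [0.8 0.4 0.1] T [-0.03  0.    0.02] w 0.998 g 0.0 q [ 0.54  0.25 -0.61  1.95  0.17  1.   -0.49]
```

View pics/g4.png

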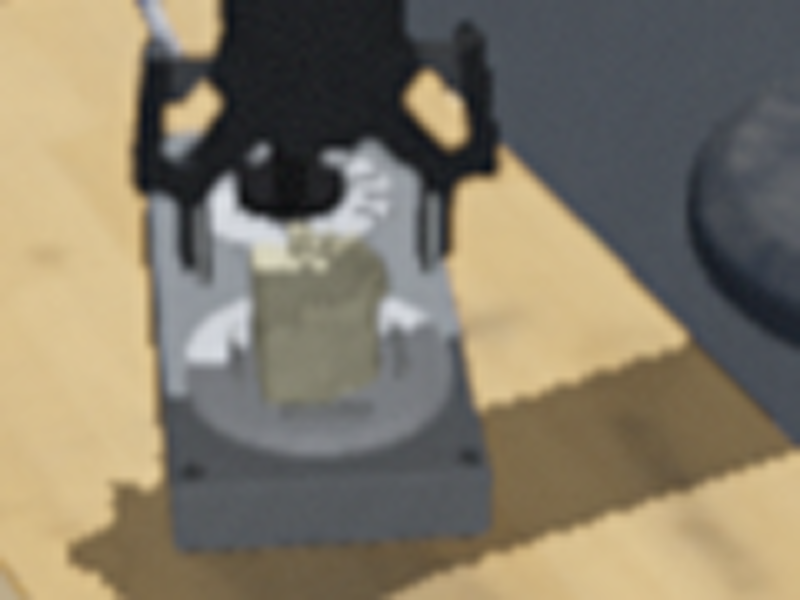

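The cast stands upright between the ribs (crop left rib 237, cast 255-385, right rib 400, front rib at row 410). I rise straight up and go to the knob.

To row units: -0.1 m / 0.8 = -0.125, -0.08 m / 0.8 = -0.1.

Call:
{"method": "shift_gripper", "body": {"increments": [0, 0, -0.0375, 0, 0, 0, 1, 0, 0, -0.1, 0, 0, 0, 1, 0, 0, -0.125, 0, 0, 0, 1, 0, 0, -0.125, 0, 0, 0, 1]}}

```text
time_s: 8.38
position: [0.5104, -0.0382, 0.1612]
orientation: [0.817, 0.577, 0.001, 0.001]
wrist_force: [0.5, -0.4, -1.3]
grip_width: 1.006
gripper_force: 0.0
```

```bash
python3 -c "
from h import *
st(); go(.4605,-.178,.11,-19.4)
S=cloud(cap('side'));d=np.hypot(S[...,0]-.51,S[...,1]+.037)
g=S[(d<.06)&(S[...,2]>.06)&(S[...,2]<.11)]
print(len(g),g[:,2].max(),cv2.minAreaRect(g[:,:2].astype(np.float32)))"
```

```text
t 8.38 p [ 0.5104 -0.0382  0.1612] yaw -19.55 F [ 0.5 -0.4 -1.3] T [-0.03 -0.03  0.02] w 1.006 g 0.0 q [ 0.58  0.13 -0.63  1.84  0.08  1.19 -0.42]
d [-0.1485 -0.0004  0.0512] rot [ 0.0031 -0.0003 -0.0026]
417 0.09975618136802711 ((0.5097402930259705, -0.036543361842632294), (0.07402574270963669, 0.05519876629114151), 72.22055053710938)
```

Cast top is at 0.0998 m, as expected for a cast seated on the nest floor. Now the knob.

To row units: -0.1485 m / 0.8 = -0.1856, -0.12 m / 0.8 = -0.15, -0.002 rad / 3.1416 = -0.0006.

Call:
{"method": "shift_gripper", "body": {"increments": [-0.075, 0, 0, 0, 0, -0.0006, 1, -0.15, 0, 0.025, 0, 0, -0.0006, 1, -0.1856, 0, 0.0625, 0, 0, -0.0006, 1, -0.1856, 0, 0.0625, 0, 0, -0.0006, 1, -0.1856, 0, 0.0625, 0, 0, -0.0006, 1]}}

```text
time_s: 9.05
position: [0.4597, -0.1771, 0.1092]
orientation: [0.816, 0.578, -0.0, -0.001]
wrist_force: [1.2, 0.2, 0.3]
grip_width: 1.002
gripper_force: 0.0
```

```bash
python3 -c "
from h import *
st(); go(.4605,-.178,.053,-19.4)
S=cloud(cap('side'));cap('top');d=np.hypot(S[...,0]-.51,S[...,1]+.037)
b=cv2.imread('pics/side1.png')
s=dict(np.load('/tmp/side.npz'))['pixels'][140:230,230:350]
t=dict(np.load('/tmp/top.npz'))['pixels'][195:285,250:370]
cv2.imwrite('pics/g5.png',np.hstack([cv2.resize(t,(400,300),interpolation=2),cv2.resize(s,(400,300),interpolation=2)]))"
```

```text
t 9.05 p [ 0.4597 -0.1771  0.1092] yaw -19.38 F [1.2 0.2 0.3] T [ 0.01 -0.    0.01] w 1.002 g 0.0 q [ 0.76  0.13 -0.51  1.94  0.07  1.08 -0.12]
d [-0.0007  0.0011  0.0562] rot [-0.0011 -0.0007  0.0003]
```

View pics/g5.png

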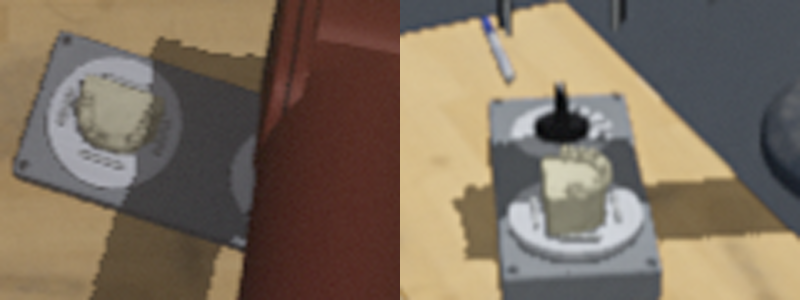

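The top view shows the cast inside the four ribs at crop (115,110), and the table is still at home. I go down on the knob and grip it.

To row units: 0.0555 m / 0.8 = 0.0694, 0.05 m / 0.8 = 0.0625.

Call:
{"method": "shift_gripper", "body": {"increments": [-0.0006, 0.0013, 0.0375, 0, 0, 0, 1, -0.0006, 0.0013, 0.0625, 0, 0, 0, 1, -0.0006, 0.0013, 0.0694, 0, 0, 0, 1, -0.0006, 0.0013, 0.0694, 0, 0, 0, 1]}}

```text
time_s: 9.65
position: [0.461, -0.1783, 0.0547]
orientation: [0.816, 0.578, 0.0, 0.0]
wrist_force: [-0.0, 0.2, -0.4]
grip_width: 1.0
gripper_force: 0.0
```

Call:
{"method": "shift_gripper", "body": {"increments": [0, 0, 0, 0, 0, 0, 0.6, 0, 0, 0, 0, 0, 0, 0.3, 0, 0, 0, 0, 0, 0, 0, 0, 0, 0, 0, 0, 0, 0, 0, 0, 0, 0, 0, 0, 0, 0, 0, 0, 0, 0, 0, 0]}}

```text
time_s: 10.4
position: [0.4597, -0.1786, 0.0545]
orientation: [0.816, 0.578, -0.001, -0.001]
wrist_force: [-5.9, 2.4, 9.6]
grip_width: 0.108
gripper_force: 58.8
```

```bash
python3 -c "
from h import *
st()"
```

```text
t 10.4 p [ 0.4597 -0.1786  0.0545] yaw -19.43 F [-5.9  2.4  9.6] T [0.49 1.32 0.06] w 0.108 g 58.75735938549042 q [ 0.74  0.2  -0.5   1.99  0.12  0.97 -0.16]
```

To row units: 0.42 rad / 3.1416 = 0.1337.

Call:
{"method": "shift_gripper", "body": {"increments": [0, 0, 0, 0, 0, 0.0318, 0, 0, 0, 0, 0, 0, 0.0637, 0, 0, 0, 0, 0, 0, 0.0955, 0, 0, 0, 0, 0, 0, 0.121, 0, 0, 0, 0, 0, 0, 0.1337, 0, 0, 0, 0, 0, 0, 0.1337, 0]}}

```text
time_s: 11.15
position: [0.4595, -0.1785, 0.0545]
orientation: [0.919, 0.395, -0.001, -0.001]
wrist_force: [-6.5, 2.1, 10.0]
grip_width: 0.105
gripper_force: 58.9
```

```bash
python3 -c "
from h import *
st()"
```

```text
t 11.15 p [ 0.4595 -0.1785  0.0545] yaw -43.52 F [-6.5  2.1 10. ] T [ 0.51  1.54 -0.04] w 0.105 g 58.85095238685608 q [ 0.7   0.2  -0.45  2.    0.11  0.97 -0.57]
```

First click: turned 24.1° with almost no torque. Next.

To row units: 0.418 rad / 3.1416 = 0.1331.

Call:
{"method": "shift_gripper", "body": {"increments": [0, 0, 0, 0, 0, 0.0318, 0, 0, 0, 0, 0, 0, 0.0637, 0, 0, 0, 0, 0, 0, 0.0955, 0, 0, 0, 0, 0, 0, 0.121, 0, 0, 0, 0, 0, 0, 0.1331, 0, 0, 0, 0, 0, 0, 0.1331, 0]}}

```text
time_s: 11.9
position: [0.4594, -0.1783, 0.0545]
orientation: [0.981, 0.195, -0.001, -0.0]
wrist_force: [-7.1, 3.0, 10.9]
grip_width: 0.109
gripper_force: 58.9
```

```bash
python3 -c "
from h import *
st()"
```

```text
t 11.9 p [ 0.4594 -0.1783  0.0545] yaw -67.47 F [-7.1  3.  10.9] T [ 0.61  1.65 -0.02] w 0.109 g 58.93357872962952 q [ 0.66  0.19 -0.41  2.    0.09  0.97 -0.98]
```

Call:
{"method": "shift_gripper", "body": {"increments": [0, 0, 0, 0, 0, 0.0318, 0, 0, 0, 0, 0, 0, 0.0637, 0, 0, 0, 0, 0, 0, 0.0955, 0, 0, 0, 0, 0, 0, 0.121, 0, 0, 0, 0, 0, 0, 0.1331, 0, 0, 0, 0, 0, 0, 0.1331, 0, 0, 0, 0, 0, 0, 0.1331, 0]}}

```text
time_s: 12.78
position: [0.4593, -0.1782, 0.0545]
orientation: [1.0, -0.012, -0.001, -0.0]
wrist_force: [-7.3, 3.7, 10.3]
grip_width: 0.105
gripper_force: 59.0
```

```bash
python3 - <<'E'
from h import *
st()
s=cap('side');t=cap('top')
S=cloud(s);d=np.hypot(S[...,0]-.51,S[...,1]+.037)
g=S[(d<.06)&(S[...,2]>.06)&(S[...,2]<.11)]
print(len(g),g[:,2].max(),cv2.minAreaRect(g[:,:2].astype(np.float32)))
cv2.imwrite('pics/g6.png',np.hstack([cv2.resize(t['pixels'][195:285,250:370],(400,300),interpolation=2),cv2.resize(s['pixels'][140:230,230:350],(400,300),interpolation=2)]))
E
```

```text
t 12.78 p [ 0.4593 -0.1782  0.0545] yaw -91.38 F [-7.3  3.7 10.3] T [0.79 1.72 0.01] w 0.105 g 58.997740745544434 q [ 0.61  0.19 -0.36  2.    0.08  0.97 -1.38]
423 0.10223226214217995 ((0.5098538398742676, -0.033795975148677826), (0.058135438710451126, 0.0711599811911583), 85.70850372314453)
```

View pics/g6.png

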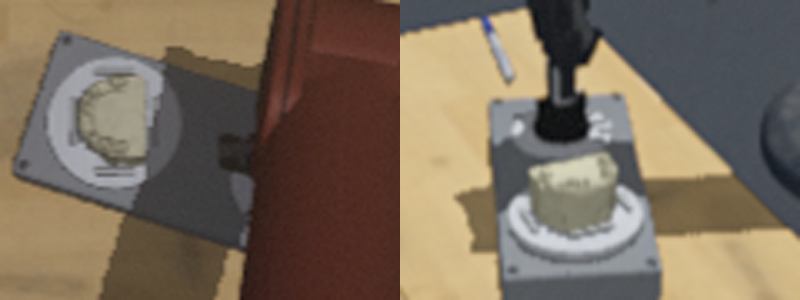

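The table and cast have turned together: the ribs are now level in the top view at crop (115,120) and the cast is still inside them. The total turn is 71.95° over three clicks with about zero torque, so I hand in while still gripping.

```bash
python3 -c "
from station import job
print(job.close_job())"
```

```text
the job is handed in; nothing more can be done
None
```

The cast was released upright in the nest, and the knob was turned clockwise three clicks to the third stop (71.95° measured); I handed in after about 13 s with the knob still gripped and the jar, bottle and marker untouched.

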